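# Close the keeper bar over the bamboo in its drilling cradle

### The arm

A 6-joint arm with a two-finger parallel gripper is mounted at the origin on the work surface. World frame = base frame: x ahead of the robot, y to its left, z up, the work surface at z = 0. Lengths are in m, angles in rad, forces in N, time in s.
With the tool pointing down it reaches from about 0.3 to 0.75 m from the base axis. Payload 8.5 kg.
Tool frame: the origin (TCP) lies midway between the tips of the shut fingers; the grasp point (between the pads) lies 19 mm behind it; z points along the fingers, y is the line along which they close (so a half turn about z gives the same grasp; the last joint's range is limited). The gripper opens to 88 mm and grips with 3 to 60 N. Pads are 18 mm wide; open, the fingers measure 123 mm over their backs; the gripper's body (75 mm by 187 mm) begins 45 mm behind the grasp point.
Start: joints at [1.027, 0.381, 1.297, -0, 1.464, -0.215], TCP at [0.178, 0.521, 0.239] pointing down, gripper open.
Joint ranges: [-3.11, 3.11], [-0.89, 2.33], [0.22, 2.48], [-1.42, 4.56], [0.17, 2.85], [-2.88, 2.88]. Speed limits (rad/s): [2.39, 2.39, 3.14, 3.14, 3.14, 3.14].

### API

Orientations are given as a rotation vector (axis times angle).
In Python, from cell import ctrl, inverse_kinematics, eyes, readout gives the robot as it stands. The module is installed in compiled form; this text tells all that it offers. Calls block until the motion is done:
- ctrl.move_to(position, orientation): joint-space move of the TCP to a pose.
- ctrl.servo_line(position, rotation=None, feed=0.15): straight line of the TCP; rotation=None keeps the orientation; feed is the mean speed in m/s.
- ctrl.set_joints(angles): joint-space move.
- ctrl.grip(opening, f_grip=None): finger opening in m; f_grip is the grip in N (None keeps the last); returns when the fingers have stopped.
- ctrl.sleep(seconds).
- inverse_kinematics(position, orientation): joint angles nearest the present ones, or None.
- eyes.capture(name): name is "side" or "top"; returns the picture (400x640x3 uint8, blue, green, red); there is no depth.
- eyes.get_calibration(name): a dict with "mtx" (3x3 intrinsics, pixels), "eye" and "orientation" of the camera in the world. Camera axes: x right, y up, looking along -z (the intrinsics and any distortion apply to the point x, -y, -z); pixel columns grow to the right and rows downward; lengths in m; the calibration is good to about 2 mm. A picture is of the moment at which its call begins. get_calibration takes no time and is no camera call.
A pose or a line that the arm cannot do raises ctrl.MotionError and nothing moves.
- ctrl.hand_in(): hands the job in; it is judged then, once.
Trained networks look in the newest picture that a camera, given by its name, has taken for a name from the list of things; names that differ only in an ending like _2 or _b are one class to them, and where a whole thing is asked for, a point or a joint stands for the part that bears it (a point fixed in the world has none). Each returns a list of dicts, best first, with "confidence" (0 to 1); they miss things now and then, are a little off and sometimes report something else, mostly with a low value. They report only what shows in the picture. A call takes as long as a camera call. They do not tell look-alikes from the thing itself.
- eyes.spot_in(label, camera): "bbox" ([left, top, width, height] as shares, 0 to 1, of the picture: columns of its width, rows of its height, round what is visible of it).
- eyes.outline_of(label, camera): "region" (400x640 bool, what is visible of it) and "bbox" ([left, top, width, height] as shares, 0 to 1, of the picture: columns of its width, rows of its height, round what is visible of it).
- eyes.pinpoint(label, camera): "xy" ([column, row] as shares, 0 to 1, of the picture: columns of its width, rows of its height: a listed point, or the origin of a listed thing).
Readings, each from a call of its own:
- readout.get_t(): time.
- readout.get_joints(): joint angles.
- readout.get_joint_velocities(): joint speeds.
- readout.get_joint_torque(): joint torques, N m.
- readout.get_position(): TCP position.
- readout.get_eef_rot(): TCP orientation.
- readout.get_ft_force(): force on the tool from outside, world axes, zero at the start.
- readout.get_ft_torque(): the same for the moment, N m.
- readout.get_opening(): finger opening in m.
- readout.get_grip_force(): force on a finger pad.
Only numpy, scipy, OpenCV 4.12 (cv2) and the standard library are available. Lean on these libraries where they do the work, as an engineer would, in place of code of your own. Each camera call takes 0.05 s, during which the arm holds its last target. There are 200 camera calls.

### The job

Two alike wooden drilling cradles stand on the table with their steel keeper bars swung up, and a length of bamboo for a lantern lies in one of them. Secure the bamboo for drilling: swing down the keeper bar of the cradle that holds it until the bar rests fully home in its forked catch, and let go. Leave the bamboo lying in its cradle, and leave the empty cradle's bar up.

Things in the scene. Friction and masses are not known exactly. Their poses are not given: they have to be found in the camera images.
- keeper (a joint): keeper bar of the loaded cradle: flat steel bar, 20 mm wide, 8 mm thick, with a 28 mm black ball knob on its free end. Radians: 0 = closed, level, resting in the catch (a stop); grows as the bar swings up (0.9 to 1.25 at the start, stop at 1.45). Stiff hinge: the bar stays where it is left and takes 1 to 4 N at the knob to move
- keeper_knob (a point): centre of that bar's ball knob, 180 mm from the hinge axis; moves with the bar. Both sides of it along the hinge axis are clear for fingers, and a grip across it that way lets the bar swivel between them. Closed, it is 102 mm above the table, 50 mm beyond the middle of the catch: two steel cheeks 28 mm apart, tops 116 mm high
- keeper_hinge (a point): fixed point on that bar's hinge axis, mid-width, 102 mm above the table. y = hinge axis, level; z = up; the closed bar points along -x (world -x within 20 degrees): at joint value q the knob is 180 mm*cos q along -x and 180 mm*sin q up from here. The catch is 130 mm along -x. The fixed plywood cradle, 200 x 160 x 15 mm, is centred 65 mm along -x
- tube: the bamboo, 66 mm in diameter, 200 mm long, loose in two wooden V-rests of the cradle, under the bar; origin at its middle, on its axis, 60 mm above the table; its y axis runs along the tube, parallel to the hinge axis. The closed bar passes about 5 mm above it
- spare_keeper (a joint): the same kind of bar on the other, empty cradle, with the same values; starts up at 0.9 to 1.25 and is to be left up
Not all that is in view belongs to the job. Of the things like the tube, leave any that is purple or turquoise; of the rest the larger one is meant.

How it is judged:
By the outcome, as a careful person would: the job done as asked, in the order asked, and still so for the second after the job is handed in, with the robot touching nothing.
It also fails if it takes over 38 s, if anything falls off the work surface, if the arm or the gripper's body presses on something with over 40 N, if the wrist force passes 120 N, or if a joint passes its speed limit or range.

## Working session

There is one attempt and no reset: what is moved stays moved. The work goes in short steps, each a Python script; the robot and the scene stay as the last script left them, time stands still between calls to the robot, and variables do not carry over. Pictures are saved under pics/ and viewed, at most 10 in all, crops included, and the job is handed in when it is done.

```bash
mkdir -p pics; cat > h.py <<'E'
import numpy as np, cv2
from scipy.spatial.transform import Rotation as R
from cell import ctrl, inverse_kinematics, eyes, readout
def cal(n):
    c=eyes.get_calibration(n); o=np.array(c["orientation"],float)
    M=o if o.shape==(3,3) else R.from_rotvec(o).as_matrix() if o.size==3 else None
    return np.array(c["mtx"]),np.array(c["eye"]),M,c
def ray(n,px):
    K,e,M,_=cal(n); d=np.linalg.inv(K)@[px[0],px[1],1]; d=M@[d[0],-d[1],-d[2]]
    return e,d/np.linalg.norm(d)
def at_z(n,px,z):
    e,d=ray(n,px); return e+d*(z-e[2])/d[2]
def proj(n,p):
    K,e,M,_=cal(n); c=M.T@(np.array(p)-e); u=K@[c[0],-c[1],-c[2]]; return u[:2]/u[2]
def tri(p1,p2):
    (a,u),(b,v)=ray("side",p1),ray("top",p2)
    s=np.linalg.lstsq(np.c_[u,-v],b-a,rcond=None)[0]
    x,y=a+u*s[0],b+v*s[1]; return (x+y)/2,np.linalg.norm(x-y)
E
python3 - <<'E'
from h import *
for n in("side","top"):
    im=eyes.capture(n); cv2.imwrite(f"pics/{n}0.png",im); print(cal(n)[3])
    for l in("keeper_knob","keeper_hinge","tube"):
        for r in eyes.pinpoint(l,n): print(n,l,np.round(np.array(r["xy"])*[640,400],1),round(r["confidence"],2))
E
```

```text
{'mtx': array([[394.93317488,   0.        , 318.5942296 ],
       [  0.        , 394.93317488, 201.43530736],
       [  0.        ,   0.        ,   1.        ]]), 'eye': array([-0.08600251, -0.6350158 ,  0.66798099]), 'orientation': array([ 0.87049507, -0.35891681, -0.77225464])}
side keeper_knob [355.6 137.4] 0.64
side keeper_hinge [388.5 182.8] 0.73
side tube [406.1 320.2] 0.92
side tube [365.4 206.5] 0.68
side tube [201.1 201.6] 0.63
side tube [305.5 298.8] 0.59
{'mtx': array([[364.07564463,   0.        , 311.77738639],
       [  0.        , 364.07564463, 203.90341453],
       [  0.        ,   0.        ,   1.        ]]), 'eye': array([ 0.36205982, -0.10556206,  1.0935943 ]), 'orientation': array([ 0.09035124, -0.09725395, -1.58974473])}
top keeper_knob [345.4 179.3] 0.83
top keeper_hinge [341.8 156. ] 0.82
top tube [419.  248.2] 0.9
top tube [336.2 184.2] 0.87
top tube [214.6 268.7] 0.75
top tube [360.4 277.5] 0.68
```

View pics/side0.png

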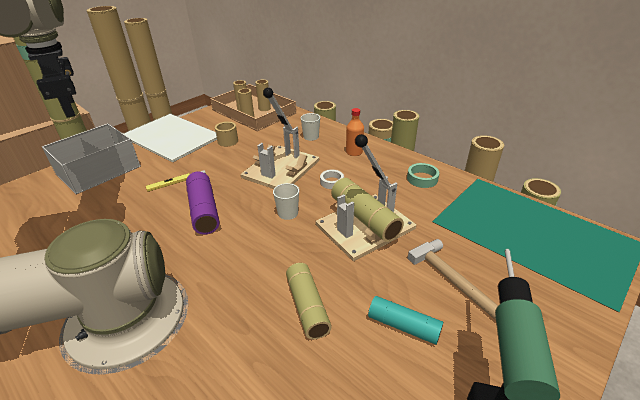

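View pics/top0.png

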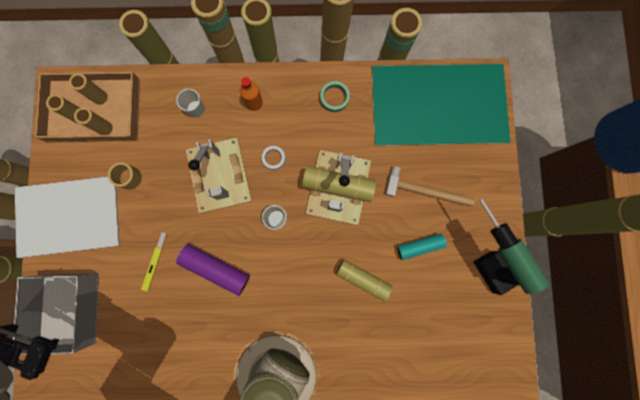

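Side view: the loaded cradle is at about (365,220), with its knob at (361,141). The empty cradle is at (280,165), with its knob at (268,93).
In the top view, the tube candidates are: bamboo in the cradle (338,184), loose bamboo (365,280), purple (212,269) and turquoise (422,247). Purple and turquoise are excluded. The cradle bamboo is the larger of the other two and lies under a bar, so it fits. I'll confirm it in a crop.

```bash
python3 - <<'E'
from h import *
P={}
big=[]
for n,c in(("side",(361,141)),("top",(344,181))):
    im=cv2.imread(f"pics/{n}0.png"); m=(im.max(2)<60).astype(np.uint8)
    k,lab,st,ce=cv2.connectedComponentsWithStats(m)
    w=lab[c[1],c[0]]; print(n,st[w],ce[w]); P[n]=ce[w]
    x0,y0=c[0]-65,c[1]-(35 if n=="side" else 65)
    cr=cv2.resize(im[y0:y0+130,x0:x0+130],None,fx=3,fy=3,interpolation=cv2.INTER_CUBIC)
    big.append(cr)
cv2.imwrite("pics/crop0.png",np.hstack(big))
for a,b in(((361,141),(344,181)),(P["side"],P["top"]),((355.6,137.4),(345.4,179.3))): print("knob",tri(a,b))
print("hinge",tri((388.5,182.8),(341.8,156)), at_z("top",(341.8,156),.102), at_z("side",(388.5,182.8),.102))
print("tube",tri((365.4,206.5),(336.2,184.2)), at_z("top",(336.2,184.2),.06))
E
```

```text
side [355 134  13  14 126] [360.87301587 140.52380952]
top [339 175  10  11  82] [343.75609756 180.30487805]
knob (array([ 0.51529781, -0.18749072,  0.25612272]), np.float64(0.002231905865723335))
knob (array([ 0.51659718, -0.18663032,  0.25650255]), np.float64(0.001404569890004004))
knob (array([ 0.51198026, -0.18438124,  0.26664228]), np.float64(0.012688254198848038))
hinge (array([ 0.61644947, -0.2007385 ,  0.10034569]), np.float64(0.007607693135229698)) [ 0.61339052 -0.19770034  0.102     ] [ 0.61789654 -0.20413627  0.102     ]
tube (array([ 0.54426591, -0.18597837,  0.06005846]), np.float64(0.00837957037175663)) [ 0.54133868 -0.18290796  0.06      ]
```

View pics/crop0.png

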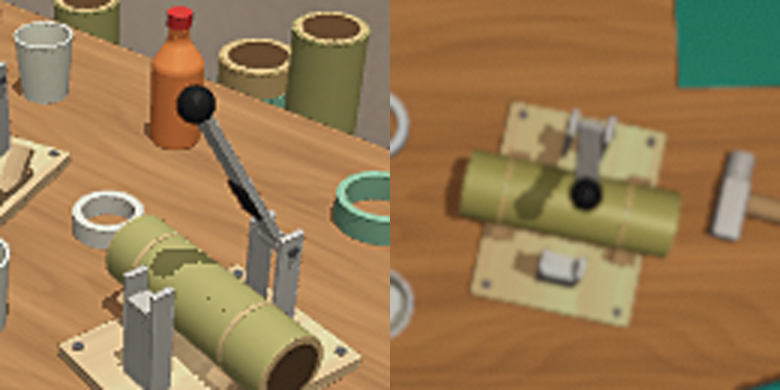

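The crop confirms it: the bamboo lies in the right-hand cradle under the raised bar, and the knob triangulates cleanly (1.4 mm residual, q≈1.03). Next is the bar direction, from the plate corners and the tube.

```bash
cat >> h.py <<'E'
K0=np.array([0.5166,-0.1866,0.2565])
def tool(yaw):  # pointing down, tool y across the bar; yaw = direction of hinge y axis from world y
    y=np.array([-np.sin(yaw),np.cos(yaw),0]); z=np.array([0,0,-1.]); return R.from_matrix(np.c_[np.cross(y,z),y,z])
E
python3 - <<'E'
from h import *
c=[at_z("top",p,.015)[:2] for p in((320,150.3),(370.3,159.3),(359,224.3),(305.7,213.3))]
print(np.round(c,3)); ang=lambda v:np.arctan2(v[1],v[0])
print("sizes",[np.linalg.norm(c[i]-c[i-1]) for i in range(4)], "centre",np.mean(c,0))
for a,b in((3,0),(2,1)): print("x dir",ang(c[b]-c[a]))
for a,b in((1,0),(2,3)): print("y dir-90",ang(c[b]-c[a])-np.pi/2)
im=cv2.imread("pics/top0.png")
eyes.capture("top"); o=eyes.outline_of("tube","top")
for r in o:
    pts=np.argwhere(r["region"])[:,::-1].astype(float); m=pts.mean(0)
    w=np.linalg.svd(pts-m,full_matrices=False)[2][0]; a,b=at_z("top",m-30*w,.06),at_z("top",m+30*w,.06)
    print("tube",m,r["confidence"],ang((a-b)[:2])-np.pi/2,ang((b-a)[:2])-np.pi/2)
print("catch",at_z("top",(337.3,204.3),.116))
q=np.arcsin((K0[2]-.102)/.18);print("q",q)
ctr=np.mean(c,0)
d=ctr-K0[:2]; print("knob->centre",d,"expected dist",.18*np.cos(q)-.065)
E
```

```text
[[ 0.655 -0.14 ]
 [ 0.623 -0.292]
 [ 0.427 -0.25 ]
 [ 0.463 -0.093]]
sizes [np.float64(0.19691010568349473), np.float64(0.15485039317739213), np.float64(0.20051916446495913), np.float64(0.16144102711410563)] centre [ 0.54213322 -0.193823  ]
x dir -0.24161551130323505
x dir -0.20824045371430663
y dir-90 -0.2018665834824398
y dir-90 -0.22516216150118873
tube [420.9625     246.02083333] 0.94 -2.8903129133326035 0.2512797402571898
tube [337.28608414 183.62330097] 0.72 -0.23047037139518234 -3.3720630249849757
tube [363.78508342 279.74779195] 0.61 -0.5362442017285771 -3.67783685531837
tube [212.69596865 269.05767077] 0.57 -0.4828302101289721 -3.624422863718765
catch [ 0.47647844 -0.18008517  0.116     ]
q 1.0320125156218383
knob->centre [ 0.02553322 -0.007223  ] expected dist 0.027356645673172808
```

All consistent: yaw is -0.22 and the plate measures about 200 x 157 mm. The hinge is near (0.606, -0.207) both from the knob and from the plate centre, and the predicted catch position matches the image. Approaching.

```bash
cat >> h.py <<'E'
YAW=-.22; XD=np.array([np.cos(YAW),np.sin(YAW),0]); H=np.r_[K0[:2]+.0924*XD[:2],.102]
knob=lambda q:H-.18*np.cos(q)*XD+[0,0,.18*np.sin(q)]
tcp=lambda q:knob(q)-[0,0,.019]
ROT=min((tool(YAW),tool(YAW+np.pi)),key=lambda r:abs((lambda j:9 if j is None else j[5])(inverse_kinematics(tcp(.5),r.as_rotvec())))).as_rotvec()
E
python3 - <<'E'
from h import *
for q in(1.03,.5,0): print(np.round(inverse_kinematics(tcp(q),ROT),2))
p=np.array(readout.get_position()); ctrl.servo_line([p[0],p[1],.40],feed=.25)
a=tcp(1.032); ctrl.move_to(a+[0,0,.14],ROT); ctrl.grip(.06,10)
ctrl.servo_line(a+[0,0,.045],feed=.15)
print(readout.get_t(),readout.get_position(),readout.get_ft_force())
ims=[eyes.capture(n)  for n in("side","top")]
cs=[cv2.resize(i[y:y+130,x:x+130],None,fx=3,fy=3) for i,(x,y) in zip(ims,((296,76),(279,116)))]
cv2.imwrite("pics/app.png",np.hstack(cs))
E
```

```text
[-0.56  0.38  1.3   0.    1.46  1.23]
[-0.61  0.33  1.59  0.    1.22  1.18]
[-0.63  0.42  1.76  0.    0.95  1.16]
5.425 [ 0.516919   -0.18678017  0.28339192] [-0.1579604  -0.12124209  0.10703962]
```

View pics/app.png

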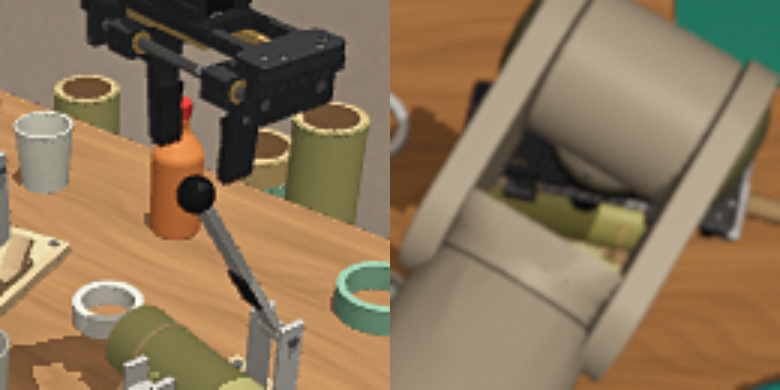

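The side view shows the fingertips at (168,142) and (237,180) in the crop, straddling the knob at (196,194) from above. Descend and grip.

```bash
python3 - <<'E'
from h import *
ctrl.servo_line(tcp(1.032),feed=.08)
print(readout.get_ft_force())
ctrl.grip(.02,12)
print(readout.get_t(),readout.get_opening(),readout.get_grip_force(),readout.get_ft_force())
for q in(.95,.85):
    ctrl.servo_line(tcp(q),feed=.06); print(q,readout.get_t(),np.round(readout.get_ft_force(),1),readout.get_opening())
im=eyes.capture("side")
cv2.imwrite("pics/grip.png",cv2.resize(im[76:236,286:446],None,fx=3,fy=3))
E
```

```text
[-0.60531058 -0.05995864 -0.51500124]
6.8417 0.026606913305377084 11.90908670425415 [-0.92035841 -4.77071725 -0.27673917]
0.95 7.2417 [-3.7 -5.7 -1.1] 0.02662061213294202
0.85 7.6917 [-2.6 -5.8 -2.2] 0.026648857027982385
```

View pics/grip.png

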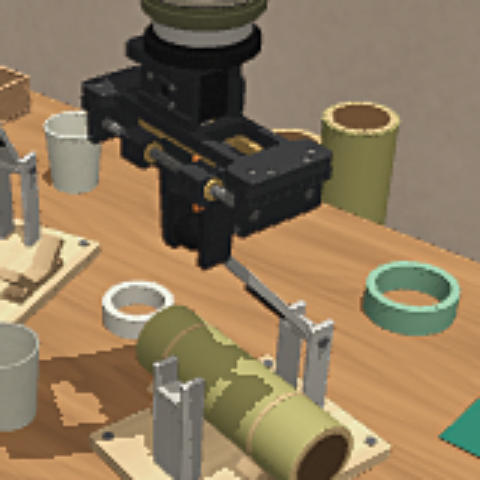

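The knob is held (opening 26.6 mm) and the bar swings with low forces. Following the arc down to the catch.

```bash
python3 - <<'E'
from h import *
for q in(.72,.6,.48,.36,.27,.18,.1,.05):
    ctrl.servo_line(tcp(q),feed=.07); f=np.array(readout.get_ft_force()); print(q,round(readout.get_t(),2),np.round(f,1),round(readout.get_opening(),4))
    if np.linalg.norm(f)>30: break
im=eyes.capture("side")
cv2.imwrite("pics/low.png",cv2.resize(im[116:276,286:446],None,fx=3,fy=3))
E
```

```text
0.72 8.22 [-0.7 -5.7 -3.1] 0.0265
0.6 8.68 [ 2.2 -5.6 -3.8] 0.0266
0.48 9.14 [ 3.5 -5.1 -5.2] 0.0265
0.36 9.6 [ 3.4 -4.8 -5.3] 0.0263
0.27 9.98 [ 4.4 -4.3 -5.1] 0.0262
0.18 10.37 [ 4.7 -4.5 -3.6] 0.0263
0.1 10.72 [ 4.7 -2.7 -4.4] 0.0265
0.05 11.0 [ 4.4 -3.6 -3.3] 0.0264
```

View pics/low.png

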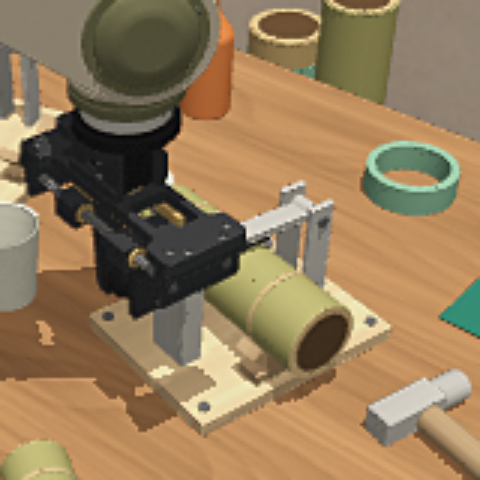

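The bar is nearly level and heading into the catch. Pressing on in small steps until the stop pushes back.

```bash
python3 - <<'E'
from h import *
f0=np.array(readout.get_ft_force()); p=tcp(0)
for dz in np.arange(.007,-.013,-.002):
    ctrl.servo_line(p+[0,0,dz],feed=.03); f=np.array(readout.get_ft_force()); print(round(dz,3),round(readout.get_t(),2),np.round(f,1),np.round(readout.get_position()[2],4),round(readout.get_opening(),4))
    if abs(f[2]-f0[2])>16: break
E
```

```text
0.007 11.3 [ 5.6 -3.7 -3.2] 0.0894 0.0263
0.005 11.55 [ 5.6 -2.4 -2.8] 0.0874 0.0265
0.003 11.8 [ 5.3 -2.9 -2.4] 0.0854 0.0262
0.001 12.05 [ 6.  -2.9 -2.6] 0.0834 0.0262
-0.001 12.3 [ 3.8 -2.1  2.6] 0.0818 0.0263
-0.003 12.55 [ 2.3 -0.9  7.6] 0.0802 0.0261
-0.005 12.8 [ 0.8 -0.7  8.7] 0.0783 0.0249
-0.007 13.05 [ 1.6 -0.9 10. ] 0.0763 0.0249
-0.009 13.3 [ 1.9 -2.2 11.7] 0.0744 0.0243
-0.011 13.55 [ 1.1 -0.2 12.7] 0.0727 0.0241
```

The stop was met at z≈0.082 (expected 0.083), and after that the grip just slid on the knob. Releasing, backing off straight up, and looking.

```bash
python3 - <<'E'
from h import *
ctrl.grip(.07,10); p=np.array(readout.get_position())
ctrl.servo_line(p+[0,0,.05],feed=.1); ctrl.servo_line(p+[0,0,.3],feed=.25)
ctrl.move_to([.35,.25,.42],ROT)
print(readout.get_t(),readout.get_ft_force())
ims=[]
for n,(x,y) in(("side",(290,126)),("top",(279,126))):
    i=eyes.capture(n); ims.append(cv2.resize(i[y:y+130,x:x+130],None,fx=3,fy=3,interpolation=cv2.INTER_CUBIC))
    for q in(0,.05): print(n,q,"pred",proj(n,knob(q)))
    m=(i.max(2)<60).astype(np.uint8); k,lab,st,ce=cv2.connectedComponentsWithStats(m)
    u=proj(n,knob(0))
    for w in range(1,k):
        if np.linalg.norm(ce[w]-u)<12: print(n,st[w],ce[w])
cv2.imwrite("pics/end.png",np.hstack(ims))
E
```

```text
17.7333 [ 0.306081   -0.64851144 -0.48974641]
side 0 pred [327.55007826 212.08359195]
side 0.05 pred [327.60633863 208.95347575]
side [322 207  12  11  98] [327.56122449 211.95918367]
top 0 pred [332.80059543 221.51233044]
top 0.05 pred [333.01766458 221.19513356]
top [328 219   9   7  52] [331.94230769 221.88461538]
```

View pics/end.png

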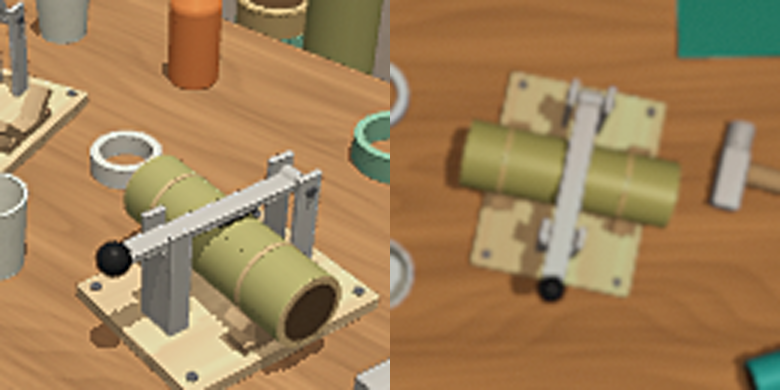

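The end view shows the bar level in the catch. The knob is at side (327.6,212.0) against (327.6,212.1) predicted for q=0, the tube is still in its rests, and the robot is clear.

```bash
python3 -c "
from h import *
print(ctrl.hand_in())"
```

```text
the job is handed in; nothing more can be done
None
```

The loaded cradle's keeper bar is down and home in its catch, let go with the bamboo still in its rests and the empty cradle's bar not touched; I handed the job in at about 18 s on the robot clock, and no verdict was returned.

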